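# Clamp the brass mould in its holder

## Task

Set the small plain brass mould upright into the round pocket of the mould holder so that it sits fully home. Then push the holder's button down until its over-centre clamp snaps and the pawl stays locked over the mould's rim. Go by feel: the button's height varies, and pushing hard once it has bottomed damages the clamp; leave the other things on the bench alone.

Things in the scene. Friction and masses are not known exactly. Their poses are not given: they have to be found in the camera images.
- brass_mould: the plain brass cylinder, 42 mm diameter, 38 mm high, 0.2 to 0.37 kg, with a dark bore drawn in its flat, solid top; it stands upright on the worktop; origin at the centre of its underside, z up. The larger fluted mould is not wanted.
- holder: mould holder, fixed to the worktop, yaw varies: dark steel plate 84 mm (own x) by 164 mm (own y) by 16 mm thick, origin at the centre of its underside. Round pocket towards its -y end; towards its +y end a grey clamp housing (40 x 38 mm, top 60 mm above the worktop) with a guide block reaching to y = 22 mm. No part of it may be loaded with more than 25 N.
- pocket (a point): centre of the pocket's floor, at [0, -40, 6] mm in the holder's frame. The pocket is round, 45 mm diameter, 10 mm deep (rim 16 mm above the worktop). The mould is home when its underside lies on this floor; its top is then 2.5 mm below the pawl's underside.
- clamp_axis (a point): centre of the housing's top, at [0, 50, 60] mm in the holder's frame, on the button's vertical axis. Button: dark steel mushroom, 30 mm diameter, on a threaded sleeve whose height is set by hand and not measured: its flat top lies anywhere from 82 to 102 mm above the worktop. It goes straight down 6.5 mm to a hard stop; released before the snap it springs back.
- pawl (a joint): slide of the flat steel pawl (14 mm wide, underside 46.5 mm above the worktop), driven by the button: 0 = drawn back, nose 8 mm clear of the seated mould; 0.016 = locked, nose 8 mm over its rim. Button force: 2 N rising to a peak of about 9 N near 2.5 mm of travel, falling to nothing near 5 mm, where it snaps to the end by itself and stays. A mould not home blocks it.
- optic_mould: a bystander: larger fluted brass mould, 60 mm diameter, 57 mm high; origin at the centre of its underside; leave it alone
- cork_block: a bystander: cork block, 45 x 60 x 35 mm; origin at the centre of its underside; leave it alone
- graphite_block: a bystander: black graphite block, 50 x 70 x 22 mm; origin at the centre of its underside; leave it alone
There are look-alikes about, which are no part of the job. Leave any green, purple or turquoise look-alike of the brass_mould alone.

How it is judged (in metres and radians):
On the way, in this order (a step that is already met when the one before it is completed fails the run):
1. the mould sits home in the pocket with the pawl still drawn back (horizontal distance between brass_mould and pocket below 0.004 m and z of brass_mould in the frame of pocket below 0.003 m and angle between brass_mould's own z axis and vertical below 0.06 rad and value of joint pawl below 0.006 m), for 0.2 s.
2. the clamp has snapped and the pawl is locked over the mould's rim (horizontal distance between brass_mould and pocket below 0.004 m and z of brass_mould in the frame of pocket below 0.003 m and angle between brass_mould's own z axis and vertical below 0.06 rad and value of joint pawl above 0.0145 m), for 0.2 s.
At the end, for the whole second after the job is handed in: the brass mould is upright (within 0.06 rad) and at rest in the pocket, its axis within 4 mm of the pocket's and its underside within 3 mm of the pocket's floor, and the pawl is locked over its rim (more than 14.5 mm out) (all of step 2 and linear speed of brass_mould below 0.02 m/s); the robot touches nothing.
It fails at once if the robot pushes on the holder (its button included) with more than 25 N (contact force between any of the fingers, the arm and holder above 25 N).
It fails at once if the mould is forced against the holder with more than 25 N (contact force between brass_mould and holder above 25 N).
It fails at once if another thing on the bench is shifted by more than 15 mm (distance of any of optic_mould, cork_block, graphite_block from where it was at the start of the episode above 0.015 m).
It also fails if it takes over 62 s, if anything falls off the work surface, if the arm or the gripper's body presses on something with over 40 N, if the wrist force passes 120 N, or if a joint passes its speed limit or range.

## Robot

A 6-joint arm with a two-finger parallel gripper is mounted at the origin on a cart in front of the work surface, level with it; the furniture and walls round the work are solid. World frame = base frame: x ahead of the robot, y to its left, z up, the work surface at z = 0. Lengths are in mm, angles in degrees, forces in N, time in s.
With the tool pointing down it reaches from about 325 to 925 mm from the base axis. Payload 3.1 kg.
Tool frame: the origin (TCP) lies at the very end of the fingers, on their centre line; the grasp point (between the pads) lies grasp_offset behind it (grasp_offset is the distance from the TCP to the grasp point, in mm); z points along the fingers, y is the line along which they close (so a half turn about z gives the same grasp; the last joint's range is limited). The gripper opens to 85 mm and grips with 20 to 120 N. Pads are 22 mm wide; open, the fingers measure 114 mm over their backs; the gripper's body (76 mm by 85 mm) begins 54 mm behind the grasp point. The pads swing forward as they close: fully open they stand 13 mm farther back than shut.
Start: joints at [-79.882, 12.427, 92.441, -0, 75.132, -6.429], TCP at [178.022, -599.122, 191.6] pointing down, gripper open.
Joint ranges: [-157.48, 157.48], [-44.54, 120.13], [17.64, 146.25], [-64.5, 244.5], [7.68, 150.69], [-147.95, 147.95]. Speed limits (degrees/s): [159.86, 159.86, 180, 180, 180, 180].

## Interface

Orientations are given as [roll, pitch, yaw] about the fixed x, y, z axes, in that order (R = Rz(yaw) Ry(pitch) Rx(roll)).
In Python, from station import * gives the robot as it stands. Calls block until the motion is done:
- goto(position, orientation): joint-space move of the TCP to a pose.
- move_l(position, attitude=None, speed=150): straight line of the TCP; attitude=None keeps the orientation; speed is the mean speed in mm/s.
- move_j(angles): joint-space move.
- grip(opening, squeeze=None): finger opening in mm; squeeze is the grip in N (None keeps the last); returns when the fingers have stopped.
- wait(seconds).
- solve_ik(position, orientation): joint angles nearest the present ones, or None.
- get_obs(): the state.
- get_image(name): name is "scene" or "top" or "wrist"; returns the picture (420x560x3 uint8, red, green, blue); there is no depth.
- get_calibration(name): a dict with "fx", "fy", "cx", "cy" (pixels), "D" ([k1, k2, p1, p2, k3] as OpenCV has them; the pictures are not rectified), "R" (3x3) and "t" (3): a world point X has camera coordinates R X + t; the wrist camera has in their place "mount" (4x4, takes a point from camera to tool coordinates, whose origin is the TCP and whose axes are the flange's). Camera axes: x right, y down, z forward; pixel columns grow to the right and rows downward; lengths in mm; the calibration is good to about 2 mm. A picture is of the moment at which its call begins: read the wrist's pose just before it. get_calibration takes no time and is no camera call.
A pose or a line that the arm cannot do raises Unreachable and nothing moves.
- sign_off(): hands the job in; it is judged then, once.
Trained networks look in the newest picture that a camera, given by its name, has taken for a name from the list of things; names that differ only in an ending like _2 or _b are one class to them, and where a whole thing is asked for, a point or a joint stands for the part that bears it (a point fixed in the world has none). Each returns a list of dicts, best first, with "score" (0 to 1); they miss things now and then, are a little off and sometimes report something else, mostly with a low value. They report only what shows in the picture. A call takes as long as a camera call. They do not tell look-alikes from the thing itself.
- spot_in(name, camera): "extent" ([centre column, centre row, width, height] in pixels, round what is visible of it).
- regions_of(name, camera): "region" (420x560 bool, what is visible of it) and "extent" ([centre column, centre row, width, height] in pixels, round what is visible of it).
The state is a dict: "t": time; "joint_pos": joint angles; "qvel": joint speeds; "effort": joint torques, N m; "tcp_pos": TCP position; "ee_rot": TCP orientation; "wrist_force": force on the tool from outside, world axes, zero at the start; "moment": the same for the moment, N m; "grip_width": finger opening in mm; "grip_force": force on a finger pad.
Only numpy, scipy, OpenCV 4.12 (cv2) and the standard library are available. Lean on these libraries where they do the work, as an engineer would, in place of code of your own. Each camera call takes 0.05 s, during which the arm holds its last target. There are 200 camera calls.

## Working session

There is one attempt and no reset: what is moved stays moved. The work goes in short steps, each a Python script; the robot and the scene stay as the last script left them, time stands still between calls to the robot, and variables do not carry over. Pictures are saved under pics/ and viewed, at most 10 in all, crops included, and the job is handed in when it is done.

```bash
mkdir -p pics; ls; python3 - <<'E'
from station import *
import cv2,numpy as np
o=get_obs(); print(o)
for c in("scene","top"):
    im=get_image(c); cv2.imwrite(f"pics/{c}0.png",im[:,:,::-1])
    k=get_calibration(c); print(c,k)
    for n in("brass_mould","holder","clamp_axis","pocket","pawl","optic_mould"):
        try: print(n,[(round(d["score"],2),np.round(d["extent"],1).tolist()) for d in spot_in(n,c)])
        except Exception as e: print(n,e)
print(get_calibration("wrist"))
E
```

```text
pics
{'t': 0.0, 'joint_pos': array([-7.98814427e+01,  1.24773738e+01,  9.25288497e+01,  1.90890330e-03,
        7.51294231e+01, -6.43022718e+00]), 'qvel': array([ 0.02698415,  0.04839432,  0.04931802, -0.04335681,  0.02353467,
        0.0533544 ]), 'effort': array([-4.98881327e-04, -3.96849597e+01, -3.03853369e+01, -2.89111349e-04,
        9.69254383e-03, -3.15022504e-06]), 'tcp_pos': array([ 177.87618696, -598.21912487,  190.25829968]), 'ee_rot': array([-1.79865413e+02, -1.70236822e-02,  1.65482724e+01]), 'wrist_force': array([-0.51803553,  0.89378426,  0.57247526]), 'moment': array([-0.02085194, -0.00767791,  0.04170821]), 'grip_force': 0.0, 'grip_width': 85.42209969469565}
scene {'fx': 517.2522911078872, 'fy': 517.2522911078872, 'cx': 278.6339146855784, 'cy': 207.83098846353144, 'D': array([-0.16486705,  0.        ,  0.        ,  0.        ,  0.        ]), 'R': array([[-0.7962797 , -0.60491162,  0.00453524],
       [-0.322369  ,  0.41798496, -0.84933315],
       [ 0.51187584, -0.67776877, -0.52783769]]), 't': array([316.44320735, 288.97217463, 900.60942163])}
brass_mould [(0.83, [
[... 1112 characters left out ...]
)]
pocket [(0.72, [325.8, 212.6, 62.3, 37.0])]
pawl [(0.64, [324.4, 207.8, 8.8, 4.6]), (0.53, [326.4, 210.7, 64.9, 34.4])]
optic_mould [(0.94, [192.0, 169.6, 20.4, 24.3])]
{'fx': 371.04210519989863, 'fy': 371.04210519989863, 'cx': 283.9286524172877, 'cy': 216.01574877399003, 'D': array([0.03234322, 0.        , 0.        , 0.        , 0.        ]), 'mount': array([[-8.77605624e-04, -9.59031536e-01, -2.83297974e-01,
         7.28112797e+01],
       [ 9.99999257e-01, -1.08136843e-03,  5.62875385e-04,
        -2.49765189e-01],
       [-8.46164731e-04, -2.83297270e-01,  9.59031773e-01,
        -1.82475277e+02],
       [ 0.00000000e+00,  0.00000000e+00,  0.00000000e+00,
         1.00000000e+00]])}
```

```bash
python3 - <<'E'
import cv2,numpy as np
a=cv2.imread("pics/scene0.png")[180:360,130:370]; b=cv2.imread("pics/top0.png")[140:275,140:380]
a=cv2.resize(a,(760,570),interpolation=2);b=cv2.resize(b,(800,450),interpolation=2)
cv2.imwrite("pics/sc.png",a);cv2.imwrite("pics/tc.png",b)
E
```

```text
(no output)
```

View pics/sc.png

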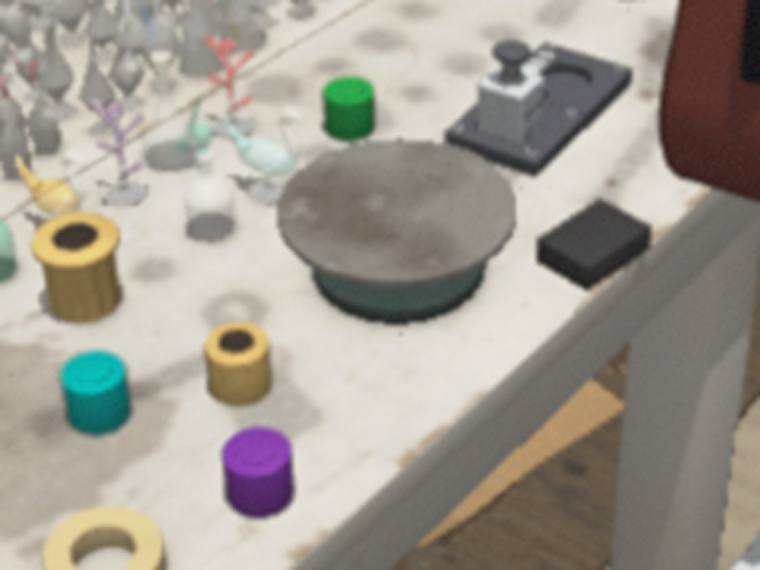

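View pics/tc.png

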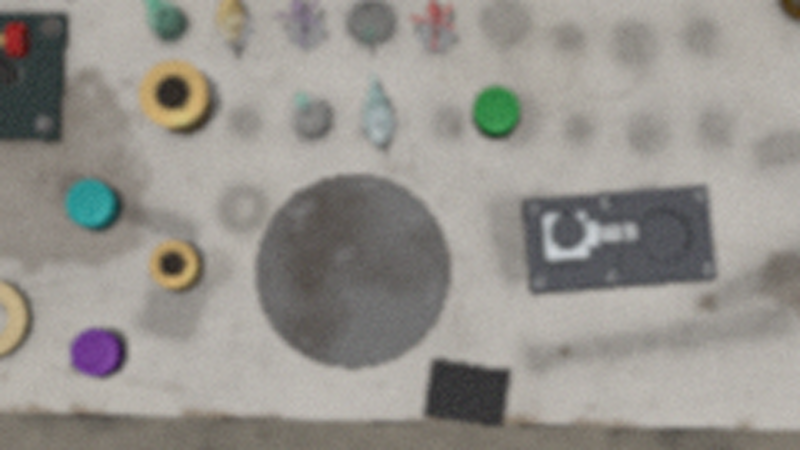

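The scene shows the plain brass mould at scene (205,294), top (192,220). Look-alikes: turquoise scene (160,303), purple (212,330), green (240,213). The fluted mould is at (154,265). I choose the plain brass with the dark bore. The holder is at top (326,212), with a round table between them.

```bash
cat > h.py <<'E'
from station import *
import cv2,numpy as np
from scipy.spatial.transform import Rotation as Ro
def cam(c,obs=None):
    k=get_calibration(c)
    if c=="wrist":
        obs=obs or get_obs(); T=np.eye(4); T[:3,:3]=Ro.from_euler("xyz",obs["ee_rot"],degrees=True).as_matrix(); T[:3,3]=obs["tcp_pos"]
        M=np.linalg.inv(T@k["mount"]); k["R"],k["t"]=M[:3,:3],M[:3,3]
    k["K"]=np.array([[k["fx"],0,k["cx"]],[0,k["fy"],k["cy"]],[0,0,1.]])
    return k
def ray(k,uv):
    p=cv2.undistortPoints(np.array([[uv]],float),k["K"],k["D"])[0,0]
    d=k["R"].T@np.array([p[0],p[1],1]); return -k["R"].T@k["t"],d/np.linalg.norm(d)
def plane(k,uv,z):
    o,d=ray(k,uv); return o+d*(z-o[2])/d[2]
def tri(obs):
    A=np.zeros((3,3));b=np.zeros(3)
    for k,uv in obs:
        o,d=ray(k,uv);P=np.eye(3)-np.outer(d,d);A+=P;b+=P@o
    x=np.linalg.solve(A,b); return x,[float(np.linalg.norm((np.eye(3)-np.outer(ray(k,uv)[1],ray(k,uv)[1]))@(x-k["t"]*0+k["R"].T@k["t"]))) for k,uv in obs]
def proj(k,X):
    return cv2.projectPoints(np.atleast_2d(np.array(X,float)),cv2.Rodrigues(k["R"])[0],k["t"],k["K"],k["D"])[0][:,0]
E
python3 - <<'E'
from h import *
s,t=cam("scene"),cam("top")
# pixels from crops
S=lambda u,v:(130+u*240/760,180+v*180/570)
T=lambda u,v:(140+u*.3,140+v*.3)
for n,a,b in[("bore",(237,342),(173,264)),("button",(511,48),(569,231)),("pocket",(578,70),(665,235)),("green",(349,88),(496,109)),("marver c",(397,207),(353,270)),("graphite",(598,228),(469,392)),("optic",(76,236),(174,94))]:
    x,e=tri([(s,S(*a)),(t,T(*b))]); print(n,x.round(1),np.round(e,1))
for n,u in [("c1",(523,198)),("c2",(708,186)),("c3",(716,277)),("c4",(531,293))]: print(n,plane(t,T(*u),16).round(1))
for u in[(256,270),(450,270),(353,173),(353,368)]: print(plane(t,T(*u),60).round(1))
E
```

```text
bore [479.3 136.2  34.7] [1.3 1.3]
button [ 508.8 -200.2   84.4] [2. 2.]
pocket [ 512.1 -291.1   20.7] [3.6 3.6]
green [ 622.1 -138.7   35.7] [1.4 1.4]
marver c [475.5 -20.4  52.8] [1.3 1.3]
graphite [ 375.5 -121.4   20.6] [0.2 0.2]
optic [625.  140.   53.5] [1.7 1.7]
c1 [ 545.9 -165.1   16. ]
c2 [ 560.4 -327.9   16. ]
c3 [ 479.8 -334.6   16. ]
c4 [ 462.2 -173.4   16. ]
[471.7  59.9  60. ]
[ 475.4 -103.3   60. ]
[556.5 -18.8  60. ]
[391.5 -24.6  60. ]
```

```bash
python3 - <<'E'
from h import *
import json
try: print("go",grasp_offset)
except Exception as e: print(e)
P=[("w0",(512,-250,180),95),("w1",(512,-330,180),95),("w2",(479,120,150),90),("w3",(479,160,150),90)]
L={}
for n,p,y in P:
    if n in("w1","w3"): move_l(p,speed=200)
    else: goto(p,[180,0,y])
    wait(0.2)
    o=get_obs(); im=get_image("wrist"); cv2.imwrite(f"pics/{n}.png",im[:,:,::-1])
    k=cam("wrist",o); L[n]={q:np.array(k[q]).tolist() for q in("R","t","K","D")}
    for c in(("holder","pawl","pocket","clamp_axis") if n<"w2" else ("brass_mould",)):
        print(n,c,[(round(d["score"],2),np.round(d["extent"],1).tolist()) for d in spot_in(c,"wrist")])
    print(o["t"],o["tcp_pos"],o["ee_rot"],o["wrist_force"])
json.dump(L,open("cams.json","w"))
a=np.hstack([cv2.imread(f"pics/{n}.png") for n in("w0","w1")])
b=np.hstack([cv2.imread(f"pics/{n}.png") for n in("w2","w3")])
cv2.imwrite("pics/mos.png",cv2.resize(np.vstack([a,b]),(800,600)))
E
```

```text
go 18.700000000000003
w0 holder [(0.86, [285.2, 177.4, 97.4, 171.9])]
w0 pawl [(0.93, [284.7, 186.6, 15.8, 33.4])]
w0 pocket [(0.93, [284.2, 176.9, 99.0, 174.4]), (0.17, [319.0, 378.9, 60.7, 37.8])]
w0 clamp_axis [(0.67, [285.7, 177.7, 94.8, 170.6])]
2.6583 [ 511.68117823 -250.92332434  180.0093693 ] [-1.79999254e+02  8.80685643e-03  9.49070688e+01] [-0.47289721  0.01184207 -0.26547494]
w1 holder [(0.7, [293.2, 94.2, 103.6, 188.3])]
w1 pawl [(0.93, [293.9, 90.0, 19.5, 40.5])]
w1 pocket [(0.76, [291.6, 96.2, 104.5, 192.5])]
w1 clamp_axis [(0.75, [293.7, 94.2, 100.2, 188.3])]
3.6583 [ 512.06114562 -328.6230979   179.91772519] [-1.79989960e+02 -4.05019544e-02  9.50752081e+01] [ 0.45780091 -0.11866263  0.63940414]
w2 brass_mould [(0.97, [185.6, 92.0, 66.0, 60.1]), (0.69, [283.2, 173.9, 50.6, 56.0]), (0.58, [351.2, 75.2, 55.2, 59.0])]
5.7667 [479.45945207 119.24669895 150.08194902] [1.79989334e+02 5.31924562e-03 8.99178494e+01] [-0.34823981 -0.08587035  0.03821852]
w3 brass_mould [(0.93, [285.1, 218.8, 49.3, 54.8]), (0.86, [350.2, 130.5, 54.5, 53.6]), (0.58, [189.9, 147.2, 66.0, 56.4])]
6.4167 [478.95605134 159.33953264 149.90132947] [-1.79987433e+02  2.13290271e-02  8.99599360e+01] [-0.25823466 -0.76314615  0.72233427]
```

View pics/mos.png

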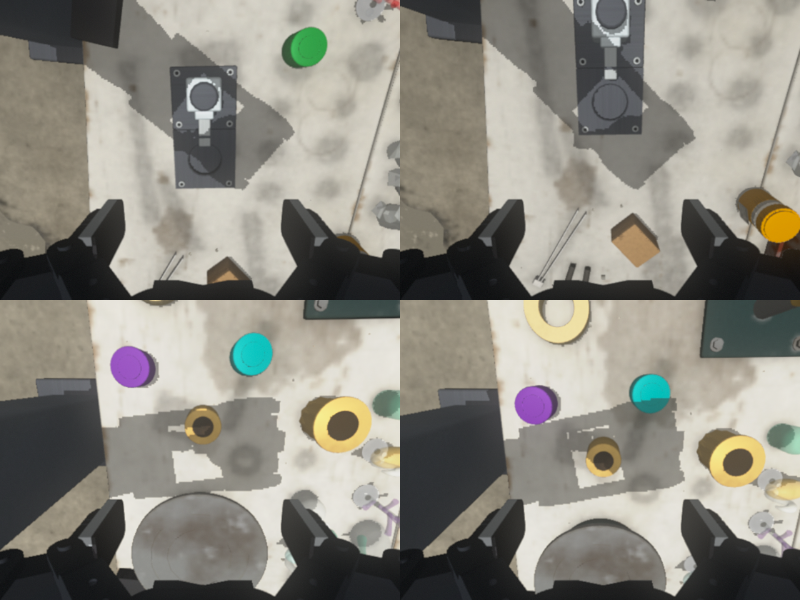

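Top row: holder with button at ~(204,97)/400-wide mosaic and pocket at (205,158). The arm's shadow falls over it. Bottom row: plain brass mould at (203,425)/(602,455), with the purple and turquoise look-alikes and the fluted mould beside it.

```bash
python3 - <<'E'
import cv2,numpy as np
def crop(n,x,y,w,h,s):
    return cv2.resize(cv2.convertScaleAbs(cv2.imread(f"pics/{n}.png")[y:y+h,x:x+w],alpha=1.6,beta=15),(w*s,h*s),interpolation=2)
a=np.hstack([crop("w0",225,80,130,195,3),crop("w1",235,0,130,195,3)])
cv2.imwrite("pics/hc.png",a)
b=np.hstack([crop("w2",240,130,80,80,5),crop("w3",240,180,80,80,5)])
cv2.imwrite("pics/mc.png",b)
E
```

```text
(no output)
```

View pics/hc.png

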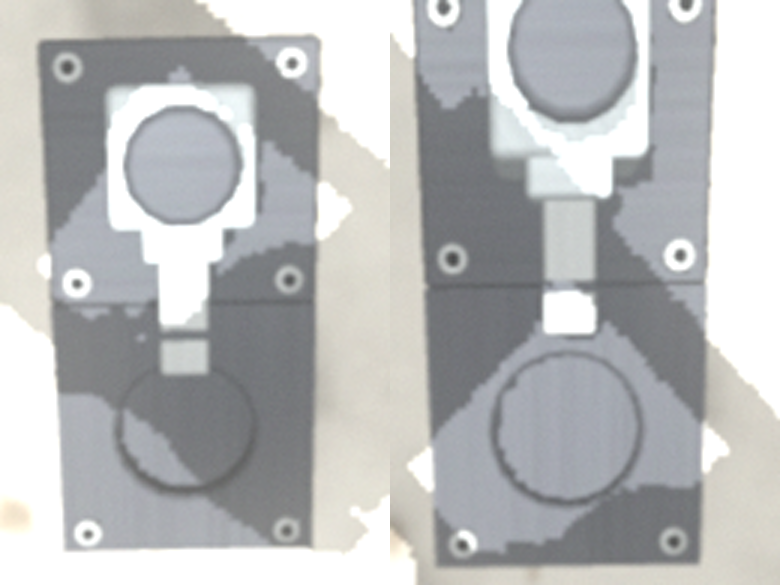

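View pics/mc.png

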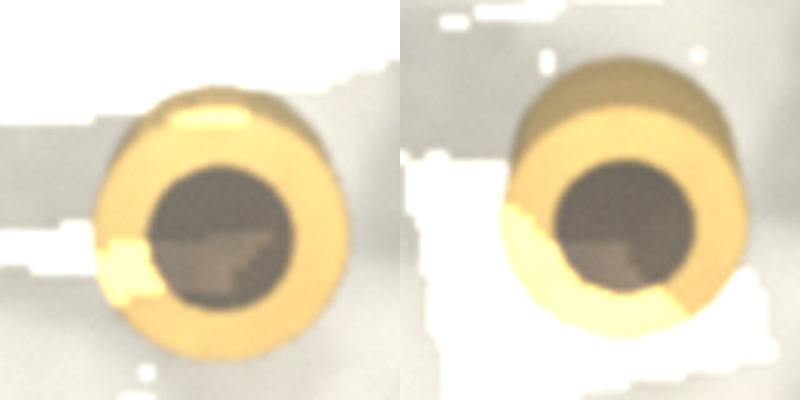

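Crops: both holder views show the pocket circle at (186,424)/(176,427) crop px, the button, and screws clearly. The pawl is drawn back. In the mould crops the bore centres are at (222,238)/(224,226), and it is the plain, unfluted brass one.

```bash
python3 - <<'E'
from h import *
import json
L={n:{q:np.array(v) for q,v in d.items()} for n,d in json.load(open("cams.json")).items()}
A=lambda x,y:(225+x/3-.33,80+y/3-.33); B=lambda x,y:(235+x/3-.33,y/3-.33)
M2=lambda x,y:(240+x/5-.4,130+y/5-.4); M3=lambda x,y:(240+x/5-.4,180+y/5-.4)
print("bore",tri([(L["w2"],M2(222,238)),(L["w3"],M3(224,226))]))
print("bore z38",plane(L["w2"],M2(222,238),38),plane(L["w3"],M3(224,226),38))
print("button",tri([(L["w0"],A(183,164)),(L["w1"],B(182,57.5))]))
print("pocket",tri([(L["w0"],A(186,422)),(L["w1"],B(176.5,427))]))
for n,f,u in[("w0",A,(186,422)),("w1",B,(176.5,427))]: print("pk16",plane(L[n],f(*u),16).round(1))
s0=[(67,68),(292,63),(76,284),(289,280),(88,534),(286,530)];s1=[(53,8),(295,4),(62,259),(290,255),(72,545),(284,541)]
for a,b in zip(s0,s1): print("screw",tri([(L["w0"],A(*a)),(L["w1"],B(*b))])[0].round(1),plane(L["w0"],A(*a),16).round(1),plane(L["w1"],B(*b),16).round(1))
for c in[(40,42),(318,37),(313,548),(65,550)]: print("corner",plane(L["w0"],A(*c),16).round(1))
E
```

```text
bore (array([480.12380982, 136.99165848,  38.24519337]), [0.14491682857433527, 0.144916828574418])
bore z38 [480.26896246 136.94658914  38.        ] [479.97929301 136.91170231  38.        ]
button (array([ 509.25285463, -199.01737983,   77.16753031]), [0.03118321205606137, 0.031183212056008203])
pocket (array([ 518.32061969, -287.99892388,    7.01303727]), [0.0366048942568448, 0.03660489425690508])
pk16 [ 518.  -285.2   16. ]
pk16 [ 518.  -287.2   16. ]
screw [ 473.7 -178.7   19.5] [ 473.3 -178.7   16. ] [ 473.4 -177.9   16. ]
screw [ 539.4 -171.7   18.2] [ 539.7 -171.6   16. ] [ 539.5 -171.1   16. ]
screw [ 480.1 -242.2   19.9] [ 479.7 -243.    16. ] [ 480.  -242.1   16. ]
screw [ 545.8 -235.4   19.9] [ 546.2 -236.    16. ] [ 546.4 -235.2   16. ]
screw [ 488.8 -326.    18.9] [ 488.7 -327.2   16. ] [ 488.6 -326.6   16. ]
screw [ 554.5 -318.8   19.3] [ 554.7 -320.2   16. ] [ 555.1 -319.4   16. ]
corner [ 465.  -172.1   16. ]
corner [ 546.5 -163.8   16. ]
corner [ 564.5 -325.9   16. ]
corner [ 481.3 -333.7   16. ]
```

Everything agrees: mould top z=38.2, plate and screws at ~16–19, holder yaw 6.0°, pocket ≈ (518.3,−288.3). Next is the grasp.

```bash
cat >> h.py <<'E'
def st(m=""):
    o=get_obs(); print(m,round(o["t"],2),o["tcp_pos"].round(2),o["ee_rot"].round(2),"F",o["wrist_force"].round(1),"g",round(o["grip_width"],1),round(o["grip_force"],1)); return o
E
python3 - <<'E'
from h import *
import json
grip(64,40)
move_l((480.1,136.9,80),[180,0,90],speed=120)
move_l((480.1,136.9,13),speed=60); wait(.3); st("down")
grip(30,40); wait(.2); o=st("gripped")
move_l((480.1,136.9,130),speed=120); wait(.4); o=st("lifted")
im=get_image("wrist"); cv2.imwrite("pics/g.png",im[:,:,::-1])
k=cam("wrist",o); json.dump({q:np.array(k[q]).tolist() for q in("R","t","K","D")},open("camg.json","w"))
p=proj(k,[o["tcp_pos"]+[0,0,25]])[0]; print(p)
x,y=[int(v) for v in p]; c=cv2.convertScaleAbs(im[max(0,y-80):y+80,x-100:x+100,::-1],alpha=1.5,beta=15)
print(max(0,y-80),x-100,c.shape); cv2.imwrite("pics/gc.png",cv2.resize(c,None,fx=4,fy=4,interpolation=2)[:600])
E
```

```text
down 9.2 [480.31 136.94  13.27] [179.97  -0.    90.  ] F [-0.1 -0.2 -0.6] g 64.3 0.0
gripped 9.82 [480.1  136.91  12.99] [-180.   -0.   90.] F [-0.2 -0.5  0.4] g 29.8 0.0
lifted 11.35 [479.92 136.87 129.67] [-179.96    0.     90.  ] F [-0.1  0.   0. ] g 30.2 0.0
[282.70272461 269.73474538]
189 182 (160, 200, 3)
```

View pics/gc.png

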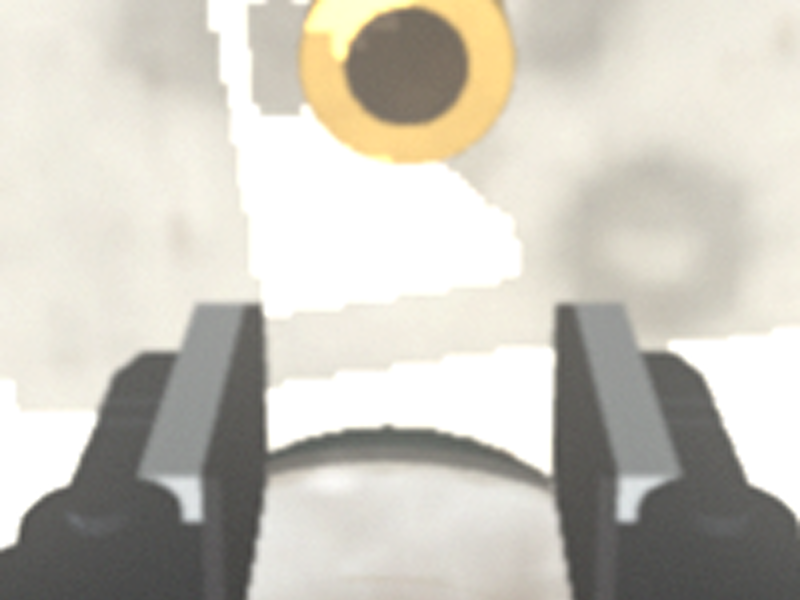

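The mould was missed: the fingers closed to 30 mm and the mould still stands at wrist px (283.7,205.5). I'll compute where it is now.

```bash
python3 - <<'E'
from h import *
import json
k={q:np.array(v) for q,v in json.load(open("camg.json")).items()}
print(plane(k,(283.4,205.2),38))
# other cameras, now
st()
for c in("scene","top"):
    print(c,[(round(d["score"],2),np.round(d["extent"],1).tolist()) for d in (get_image(c),spot_in("brass_mould",c))[1]])
t=cam("top");s=cam("scene");print(proj(t,[480,137,38]),proj(s,[480,137,38]))
for X in ([480,137,130],[480,137,13]): print(proj(k,X))
im=get_image("top")[:,:,::-1];cv2.imwrite("pics/t2.png",cv2.resize(im[170:290,130:290],(800,600),interpolation=2))
E
```

```text
[480.12847752 136.74353626  38.        ]
 11.4 [479.99 136.88 129.79] [-179.98    0.     90.  ] F [-0.  -0.3  0.6] g 30.1 0.0
scene [(0.64, [214.1, 328.6, 23.5, 32.5]), (0.62, [161.1, 302.7, 25.3, 27.6]), (0.55, [239.8, 214.7, 20.0, 22.2])]
top [(0.68, [192.2, 221.6, 16.9, 14.0]), (0.65, [287.4, 174.0, 14.1, 18.0])]
[[191.12852416 218.43375002]] [[204.8623741  286.94527318]]
[[282.98448078 249.62868086]]
[[283.27391614 197.15159702]]
```

View pics/t2.png

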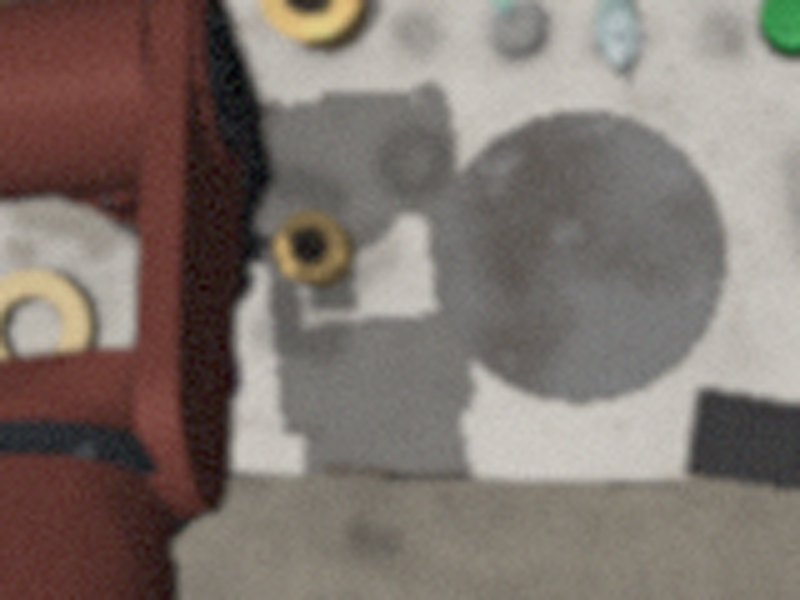

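The picture shows the finger tips ending ~42 mm short of the claimed TCP: finger spacing and tip row both give h≈42 mm. So the fingers closed above the mould. I'll check this by a gentle guarded touch on the mould's top.

```bash
python3 - <<'E'
from h import *
move_l((480.1,136.9,15),speed=150); wait(.3); o=st("z15"); f0=o["wrist_force"][2]
z=15
while z>-26:
    z-=1.5; move_l((480.1,136.9,z),speed=30); f=get_obs()["wrist_force"][2]-f0
    if abs(f)>3: break
wait(.1); st("touch %g"%z)
move_l((480.1,136.9,z+15),speed=60); st("up")
E
```

```text
z15 12.87 [480.87 137.    15.84] [ 1.799e+02 -1.000e-02  9.000e+01] F [ 0.6  0.3 -0.2] g 30.2 0.0
touch -3 15.97 [480.39 136.96  -2.1 ] [-180.      0.     90.01] F [-3.1 -0.7  6.3] g 29.7 2.9
up 16.37 [480.77 136.99  12.67] [ 1.7991e+02 -1.0000e-02  9.0000e+01] F [-0.7  0.6  0.4] g 30.1 0.0
```

Confirmed: contact at TCP z≈−2 on the 38 mm top, so the real tips are ~40 mm above the reported TCP. I'll grasp again with that correction.

```bash
python3 - <<'E'
from h import *
import json
grip(64,40)
for z in(0,-12,-18,-23,-28):
    move_l((480.1,136.9,z),speed=60); o=get_obs()
    if abs(o["wrist_force"][2])>5: st("contact"); break
wait(.2); st("down")
grip(30,40); wait(.3); o=st("gripped")
if o["grip_width"]>36:
    move_l((480.1,136.9,100),speed=120); wait(.4); o=st("lifted")
    im=get_image("wrist"); cv2.imwrite("pics/g2.png",im[:,:,::-1])
    k=cam("wrist",o); json.dump({q:np.array(k[q]).tolist() for q in("R","t","K","D")},open("camg.json","w"))
    p=proj(k,[o["tcp_pos"]+[0,0,67]])[0]; print(p)
    x,y=[int(v) for v in p]; c=cv2.convertScaleAbs(im[y-75:y+75,x-100:x+100,::-1],alpha=1.5,beta=15)
    print(y-75,x-100,c.shape); cv2.imwrite("pics/gc2.png",cv2.resize(c,None,fx=4,fy=4,interpolation=2)[:600])
E
```

```text
down 18.44 [480.23 136.91 -27.9 ] [179.99  -0.    90.  ] F [-0.6 -0.2 -1. ] g 63.9 0.0
gripped 19.07 [480.35 136.94 -27.68] [179.98  -0.    90.  ] F [-0.9 -0.   4.8] g 40.9 41.2
lifted 20.68 [479.97 136.86  99.74] [-179.97    0.     90.  ] F [-0.1  0.2 -2.4] g 40.6 40.8
[282.40343586 320.18199987]
245 182 (150, 200, 3)
```

View pics/gc2.png

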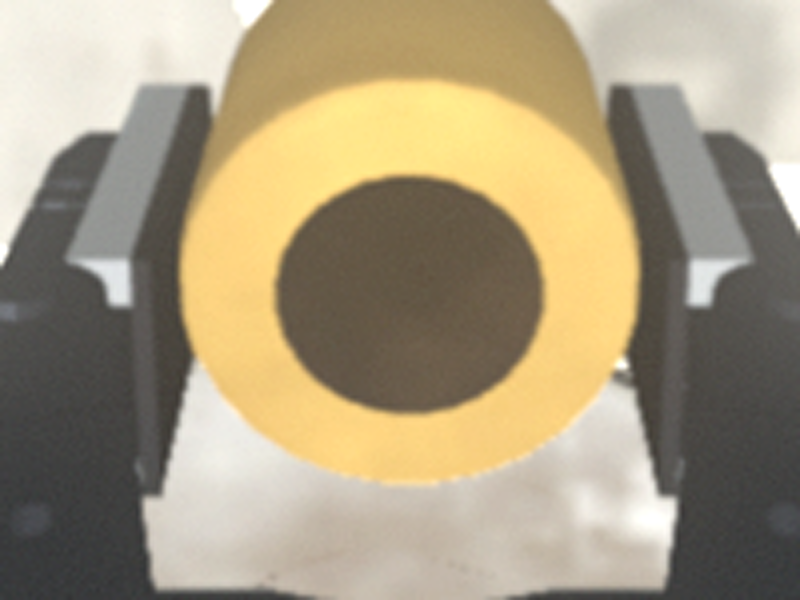

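Gripped at 41 mm, weight ~2.4 N, bore at wrist px (284.5,317.5), mould upright between the pads.

```bash
python3 - <<'E'
from h import *
import json
k={q:np.array(v) for q,v in json.load(open("camg.json")).items()}
print("in-hand top",plane(k,(284.1,317.1),165.4),"tcp",st()["tcp_pos"])
# carry over the marver, above the pocket; look at holder on the way
goto((500,-80,120),[180,0,96]); goto((518.3,-288.3,40),[180,0,96]); wait(.4); o=st("over")
E
```

```text
20.73 [480.03 136.88  99.83] [-179.98    0.     90.  ] F [-0.1 -0.2 -2.8] g 40.9 40.8
in-hand top [480.57080769 137.26151855 165.4       ] tcp [480.02962346 136.88419992  99.83443877]
over 22.91 [ 518.67 -287.74   40.49] [1.7997e+02 2.0000e-02 9.6060e+01] F [-0.8 -0.2 -2.8] g 41.0 40.8
```

```bash
cat > ins.py <<'E'
from h import *
import sys
x0,y0=float(sys.argv[1]),float(sys.argv[2])
move_l((x0,y0,-4),[180,0,96],speed=80); wait(.4)
f0=np.mean([get_obs()["wrist_force"] for _ in range(5)],0); st("above")
def down(x,y,z,lim=4):
    while z>-22.5:
        z-=.75; move_l((x,y,z),speed=25); d=get_obs()["wrist_force"]-f0
        if d[2]>lim: break
    return z,d
z,d=down(x0,y0,-8); st("stop %g d=%s"%(z,d.round(1)))
if z>-19:   # on the rim: small spiral under light load
    for i in range(1,25):
        r=.35*np.sqrt(i)*1.2; a=i*2.4; x,y=x0+r*np.cos(a),y0+r*np.sin(a)
        move_l((x,y,z),speed=30); d=get_obs()["wrist_force"]-f0
        if d[2]<1.5:
            z2,d=down(x,y,z)
            if z2<-19: z=z2; break
            z=z2
        elif d[2]>9: z+=.4
    st("spiral %d (%.1f,%.1f) z=%g d=%s"%(i,x-x0,y-y0,z,d.round(1)))
E
python3 ins.py 518.1 -288.3
```

```text
above 24.01 [ 518.37 -288.47   -3.57] [1.7997e+02 3.0000e-02 9.6000e+01] F [-0.1 -0.9 -1.9] g 41.0 40.8
stop -22.25 d=[-3.4  2.2  4.7] 28.85 [ 518.14 -288.32  -21.6 ] [-1.7999e+02 -1.0000e-02  9.6010e+01] F [-3.5  1.2  2.8] g 40.6 41.3
```

```bash
python3 - <<'E'
from h import *
grip(58); wait(.2); st("released")
move_l((518.1,-288.3,30),speed=60); move_l((518.1,-288.3,75),speed=150); wait(.3)
o=st("up"); im=get_image("wrist"); cv2.imwrite("pics/p.png",im[:,:,::-1]); k=cam("wrist",o)
p=proj(k,[518.1,-288.3,44])[0]; print("expected bore",p)
x,y=[int(v) for v in p]; c=cv2.convertScaleAbs(im[max(0,y-130):y+70,x-130:x+130,::-1],alpha=1.5,beta=15); print(max(0,y-130),x-130)
cv2.imwrite("pics/pc.png",cv2.resize(c,None,fx=3,fy=3,interpolation=2))
grip(0,30)
move_l((508.9,-199.4,75),speed=150); wait(.3); st("over button")
E
```

```text
released 29.36 [ 518.15 -288.36  -22.3 ] [1.7999e+02 1.0000e-02 9.6000e+01] F [-0.  -0.3 -0.4] g 58.2 0.0
up 31.12 [ 517.3  -287.73   73.71] [-1.799e+02 -9.000e-02  9.600e+01] F [ 0.  -0.3 -0.3] g 58.1 0.0
expected bore [284.1925263  232.31678645]
102 154
over button 32.8 [ 508.99 -200.13   75.01] [1.7999e+02 1.0000e-02 9.5940e+01] F [0.4 0.2 0.1] g -0.1 0.0
```

View pics/pc.png

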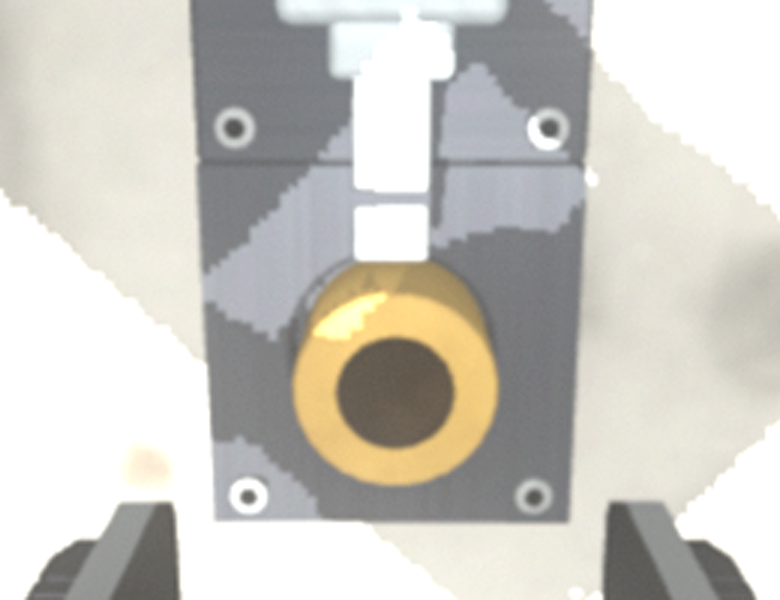

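The mould stands in the pocket with its bore at (286,232) against an expected (284,232). The pawl is still drawn back. Now the guarded press.

```bash
python3 - <<'E'
from h import *
X,Y=508.9,-199.4
f0=np.mean([get_obs()["wrist_force"][2] for _ in range(6)])
z=69.;move_l((X,Y,z),speed=60); wait(.2); log=[]; pk=0; zc=None
while z>30:
    z-=(1.0 if zc is None else .4); move_l((X,Y,z),speed=25)
    o=get_obs(); f=o["wrist_force"][2]-f0; log.append((round(z,1),round(o["tcp_pos"][2],1),round(f,1)))
    if zc is None and f>1.8: zc=z
    if zc is not None: pk=max(pk,f)
    if f>14 or (pk>5 and f<1.5) or (zc is not None and zc-z>8) or o["t"]>52: break
print(log[-28:]); st("end")
move_l((X,Y,z+3),speed=40); move_l((X,Y,90),speed=100); wait(.2); st("up")
move_l((518.1,-288.3,90),speed=150); wait(.2); im=get_image("wrist"); k=cam("wrist")
x,y=[int(v) for v in proj(k,[518.1,-288.3,44])[0]]; c=cv2.convertScaleAbs(im[max(0,y-130):y+70,x-130:x+130,::-1],alpha=1.5,beta=15)
cv2.imwrite("pics/lock.png",cv2.resize(c,None,fx=3,fy=3,interpolation=2)); st()
E
```

```text
[(64.0, np.float64(63.9), np.float64(-0.3)), (63.0, np.float64(62.9), np.float64(-0.2)), (62.0, np.float64(61.9), np.float64(0.8)), (61.0, np.float64(60.9), np.float64(-0.2)), (60.0, np.float64(59.9), np.float64(-0.6)), (59.0, np.float64(58.9), np.float64(-0.8)), (58.0, np.float64(57.9), np.float64(-0.4)), (57.0, np.float64(56.9), np.float64(0.1)), (56.0, np.float64(55.9), np.float64(0.2)), (55.0, np.float64(54.9), np.float64(-0.1)), (54.0, np.float64(53.9), np.float64(-0.4)), (53.0, np.float64(52.9), np.float64(-0.1)), (52.0, np.float64(51.9), np.float64(-0.2)), (51.0, np.float64(50.9), np.float64(-0.9)), (50.0, np.float64(49.9), np.float64(-1.3)), (49.0, np.float64(48.9), np.float64(-0.0)), (48.0, np.float64(48.6), np.float64(3.5)), (47.6, np.float64(48.3), np.float64(5.7)), (47.2, np.float64(48.1), np.float64(6.8)), (46.8, np.float64(47.9), np.float64(7.7)), (46.4, np.float64(47.7), np.float64(8.7)), (46.0, np.float64(47.4), np.float64(8.7)), (45.6, np.float64(47.0), np.float64(8.8)), (45.2, np.float64(46.5), np.float64(8.3)), (44.8, np.float64(45.9), np.float64(7.7)), (44.4, np.float64(45.2), np.float64(6.1)), (44.0, np.float64(44.1), np.float64(2.3)), (43.6, np.float64(43.0), np.float64(-0.1))]
end 41.25 [ 508.59 -199.25   42.96] [-1.7997e+02 -2.0000e-02  9.6000e+01] F [-0.4 -0.1 -0. ] g 0.0 0.0
up 42.28 [ 508.09 -198.98   88.95] [-1.799e+02 -7.000e-02  9.600e+01] F [-0.7  0.2  0.5] g 0.3 0.0
 43.27 [ 518.05 -287.39   89.95] [-1.7999e+02 -2.0000e-02  9.6060e+01] F [ 0.2 -0.5 -0.2] g -0.0 0.0
```

View pics/lock.png

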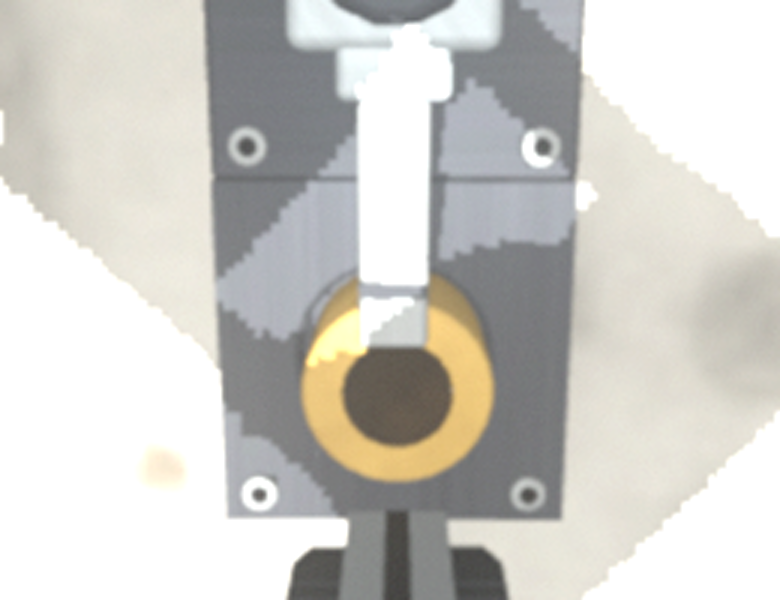

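The force peaked at 8.8 N, then fell to zero as the clamp snapped. The pawl nose now lies over the mould's rim at crop (394,320), and the robot is clear.

```bash
python3 -c "
from station import *
print(sign_off())"
```

```text
the job is handed in; nothing more can be done
None
```

The job is handed in: the brass mould sits home in the pocket, the pawl is locked over its rim (clamp snapped after an 8.8 N peak), and the arm was clear of everything at about 43 s; the first grasp missed because the finger tips end about 40 mm short of the reported TCP, and the second, corrected for that, held.

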